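# Put the washed clay pots away as two nests on their saucers

## Robot

A 6-joint arm with a two-finger parallel gripper is mounted at the origin on the work surface. World frame = base frame: x ahead of the robot, y to its left, z up, the work surface at z = 0. Lengths are in m, angles in degrees, forces in N, time in s.
With the tool pointing down it reaches from about 0.3 to 0.95 m from the base axis. Payload 3.1 kg.
Tool frame: the origin (TCP) lies at the very end of the fingers, on their centre line; the grasp point (between the pads) lies 19 mm behind it (bot.hold_point_z is the distance from the TCP to the grasp point, in m); z points along the fingers, y is the direction in which the jaws open and shut (so a half turn about z gives the same grasp; the last joint's range is limited). The gripper opens to 85 mm and grips with 20 to 120 N. Pads are 22 mm wide; open, the fingers measure 114 mm over their backs; the gripper's body (76 mm by 85 mm) begins 54 mm behind the grasp point. The pads swing forward as they close: fully open they stand 13 mm farther back than shut.
Start: joints at [70.606, 17.653, 93.61, -0, 68.738, -3.994], TCP at [0.166, 0.603, 0.231] pointing down, gripper open.
Joint ranges: [-175.34, 175.34], [-45.06, 112.39], [2.9, 150.54], [-68.45, 248.45], [3.09, 151.38], [-168.51, 168.51]. Speed limits (degrees/s): [159.86, 159.86, 180, 180, 180, 180].

## Interface

Orientations are given as [roll, pitch, yaw] about the fixed x, y, z axes, in that order (R = Rz(yaw) Ry(pitch) Rx(roll)).
In Python, from rig import bot gives the robot as it stands.
- The arm moves only by the shell command python3 -m pendant 'ROWS' [OPENING]. ROWS is JSON, a list of rows, each an object of numbers: "dx", "dy", "dz": the shift along the tool's x, y, z in cm; "rx", "ry", "rz": the turn, a rotation vector about the tool's x, y, z in rad. In form: [{"dx": .., "dy": .., "dz": .., "rx": .., "ry": .., "rz": ..}, ...]. A call has exactly 8 rows; each row is the pose to reach, as a shift and turn from the pose commanded when the call began, along the tool's axes at that moment; what a row does not reach only later rows make up. A row lasts 1/8 s, in which the tool goes at most 62.5 mm and 10.7 degrees, less where a joint would pass 70% of its speed; a pose out of reach is approached as far as the arm can. A call with a gripper value outside its range is refused whole. OPENING is the finger opening in cm, from 0 to 8.54, set as the call begins (- or left out, the last holds). The fingers move at their own pace and stop on an object; the grip force is fixed at half the most. Time passes only in rows, so rows that repeat a pose let the fingers close, or fill a call up. It gives the time, the measured TCP pose, the force and the opening at its end, in the units of the state.
- bot.read_state(): the state, without advancing time (a new reading comes with each control period).
- bot.read_camera(name): name is "scene" or "top"; returns a dict with "pixels" (420x560x3 uint8, red, green, blue), "mtx" (3x3 intrinsics, pixels), "R" (3x3) and "t" (3): a world point X has camera coordinates R X + t. Camera axes: x right, y down, z forward; pixel columns grow to the right and rows downward; lengths in m; the calibration is good to about 2 mm. A picture is of the moment at which its call begins. There is no depth.
- bot.close_job(): hands the job in, once; it reports no verdict.
The state is a dict: "t": time; "qpos": joint angles; "qvel": joint speeds; "joint_efforts": joint torques, N m; "eef_pos": TCP position; "ee_rot": TCP orientation; "contact_force": force on the tool from outside, world axes, zero at the start; "ft_torque": the same for the moment, N m; "opening": finger opening in m.
Only numpy, scipy, OpenCV 4.12 (cv2) and the standard library are available. Lean on these libraries where they do the work, as an engineer would, in place of code of your own. Each camera call takes 0.05 s, during which the arm holds its last target. There are 200 camera calls.

## Task

Put the washed clay pots away, all of them upside down as they stand now: on the round saucer, the small round pot first, then the medium one over it and the large one over both; on the square saucer, the small square pot first and then the large one over it. Each pot must end with its rim flat on the floor of its saucer, about in the middle, and let go. It is brittle ware: set the pots down instead of dropping them, knock none over, and leave the torch, the watering rose and the red tub where they are.

Things in the scene. Friction and masses are not known exactly. Their poses are not given: they have to be found in the camera images.
- round_small_mid (a point): Small round clay flowerpot standing upside down (mouth on the shelf, narrow base on top): 46 high; outside diameter 30 at the top, widening evenly to 38 just above a collar 43 across and 11 high at the bottom. (All sizes in mm.) Plain terracotta. Grip it across the flat base end, which is on top. Point: on its axis, half-way up its height; z up.
- round_medium_mid (a point): Medium round clay flowerpot standing upside down: 62 high; outside diameter 48 at the top, 59 just above a collar 64 across and 14 high; walls 4, so the mouth (underneath) is 54 wide inside and the hollow 57 deep. (All sizes in mm.) Plain terracotta. Grip it across the flat base end, which is on top. Point: on its axis, half-way up its height; z up.
- round_large_mid (a point): Large round clay flowerpot standing upside down: 74 high; outside diameter 64 at the top, 78 just above a collar 85 across and 16 high; walls 4, so the mouth (underneath) is 74 wide inside and the hollow 69 deep. (All sizes in mm.) Plain terracotta. Grip it across the flat base end, which is on top. Point: on its axis, half-way up its height; z up.
- square_small_mid (a point): Small square clay flowerpot standing upside down: 48 high; 40 by 40 outside at the top, 48 just above a collar 54 by 54 and 11 high at the bottom. Its x and y axes are square to its sides. (All sizes in mm.) Plain terracotta. Grip it across the flat base end, which is on top. Point: on its axis, half-way up its height; z up.
- square_large_mid (a point): Large square clay flowerpot standing upside down: 68 high; 62 by 62 outside at the top, 73 just above a collar 80 by 80 and 14 high; walls 4.5, so the mouth (underneath) is 67 by 67 inside and the hollow 63 deep. Its x and y axes are square to its sides. (All sizes in mm.) Plain terracotta. Grip it across the flat base end, which is on top. Point: on its axis, half-way up its height; z up.
- round_saucer: Round clay saucer, fixed: 128 across and 16 high over the rim; its flat floor is 5 above the shelf and about 108 across inside. Origin: centre of the underside, on the shelf. Sizes in mm.
- square_saucer: Square clay saucer, fixed: 122 by 122 and 16 high over the rim; its flat floor is 5 above the shelf and about 106 by 106 inside. Origin: centre of the underside, on the shelf; x and y axes square to its sides. Sizes in mm.
- torch: Bystander: black solar torch lying on the shelf, 137 long (along its x, lens at +x), 36 wide, 36 high. Origin: under the middle of its length, on the shelf. Sizes in mm.
- rose: Bystander: green plastic watering-can rose standing on its face, 52 across below, its neck 23 across on top, 60 high. Origin: centre of its foot. Sizes in mm.
- tub: Bystander: red plastic flip-top tub, 55 across, 66 high, upright. Origin: centre of its foot. Sizes in mm.
Things that resemble listed ones, but are neither listed nor needed, are in the scene too. What is shaped like the part that bears square_small_mid but blue or purple is not meant.

How it is judged (in metres and radians):
At the end, for the whole second after the job is handed in: All five pots are released and at rest, upside down and level within 0.1 rad: the round ones on the round saucer, the square ones on the square saucer, each rim on the saucer's floor (height within 5 mm, so smaller ones lie under larger) and each axis within 15 mm of the saucer's centre (z of round_small_mid in the frame of round_saucer between 0.023 and 0.033 m and horizontal distance between each of round_small_mid, round_medium_mid, round_large_mid and round_saucer below 0.015 m and angle between each of round_small_mid, round_medium_mid, round_large_mid, square_small_mid, square_large_mid's own z axis and vertical below 0.1 rad and linear speed of each of round_small, round_medium, round_large, square_small, square_large below 0.02 m/s and z of round_medium_mid in the frame of round_saucer between 0.031 and 0.041 m and z of round_large_mid in the frame of round_saucer between 0.037 and 0.047 m and z of square_small_mid in the frame of square_saucer between 0.024 and 0.034 m and horizontal distance between each of square_small_mid, square_large_mid and square_saucer below 0.015 m and z of square_large_mid in the frame of square_saucer between 0.034 and 0.044 m); the robot touches nothing.
It fails at once if a pot falls: it moves faster than 0.8 m/s with no finger touching it (a drop of some 33 mm) ((linear speed of round_small above 0.8 m/s and contact force between the fingers and round_small below 0.05 N) or (linear speed of round_medium above 0.8 m/s and contact force between the fingers and round_medium below 0.05 N) or (linear speed of round_large above 0.8 m/s and contact force between the fingers and round_large below 0.05 N) or (linear speed of square_small above 0.8 m/s and contact force between the fingers and square_small below 0.05 N) or (linear speed of square_large above 0.8 m/s and contact force between the fingers and square_large below 0.05 N)).
It fails at once if a pot is knocked over (tilted more than 1 rad) (angle between any of round_small_mid, round_medium_mid, round_large_mid, square_small_mid, square_large_mid's own z axis and vertical above 1 rad).
It fails at once if the torch, the rose or the tub is shifted by more than 25 mm (distance of any of torch, rose, tub from where it was at the start of the episode above 0.025 m).
It also fails if it takes over 144 s, if anything falls off the work surface, if the arm or the gripper's body presses on something with over 40 N, if the wrist force passes 120 N, or if a joint passes its speed limit or range.

## Working session

There is one attempt and no reset: what is moved stays moved. The work goes in short steps, Python scripts to look and compute and a shell command to move; the robot and the scene stay as the last step left them, time stands still between calls to the robot, and variables do not carry over. Pictures are saved under pics/ and viewed, on a budget of 14 in all, crops included, one or two more only if the job needs it, and the job is handed in when it is done.

```bash
ls; mkdir -p pics; python3 - <<'E'
from rig import bot
import cv2
for n in("scene","top"):
    c=bot.read_camera(n); cv2.imwrite(f"pics/{n}0.png",c["pixels"][:,:,::-1]); print(n,c["mtx"].tolist(),(-c["R"].T@c["t"]).tolist(),c["R"].tolist())
print(bot.read_state())
E
```

```text
pics
scene [[447.91561540130635, 0.0, 279.6837101399813], [0.0, 447.91561540130635, 208.59716395554187], [0.0, 0.0, 1.0]] [1.110574893091838, -0.5714005874656394, 0.818040567580053] [[0.6879051119839386, 0.7257785050691565, -0.005667317349983726], [0.4878632594252703, -0.4681581069915162, -0.7367614450831905], [-0.5373788207673582, 0.5040570884708403, -0.6761290221200262]]
top [[466.48217364497776, 0.0, 289.3962872487471], [0.0, 466.48217364497776, 200.91792840701464], [0.0, 0.0, 1.0]] [0.35542614120165816, -0.022381891189960333, 1.1148739465561384] [[0.007672923508310937, -0.9999684767654123, -0.002042478958727082], [-0.9859292452935529, -0.007224079139427243, -0.16700699373221756], [0.16698697410193794, 0.003295171626566016, -0.9859535954213212]]
{'t': 0.1, 'qpos': array([ 7.06062568e+01,  1.77015908e+01,  9.36813970e+01,  1.11201483e-03,
        6.87395749e+01, -3.99430935e+00]), 'qvel': array([ 0.01813604, -0.10228237, -0.24060119, -0.00219985, -0.04345579,
       -0.03023714]), 'joint_efforts': array([-9.04044600e-05, -4.16409731e+01, -2.77643895e+01, -1.46028947e-05,
        4.11741697e-03, -4.20699976e-06]), 'eef_pos': array([0.1657456 , 0.60184269, 0.23014629]), 'ee_rot': array([-1.79877807e+02, -9.57034503e-03,  1.64600152e+02]), 'contact_force': array([ 0.77594162, -0.44666862,  0.31645852]), 'ft_torque': array([ 0.01172709, -0.04381721, -0.02769684]), 'opening': 0.08504396170798323}
```

View pics/top0.png

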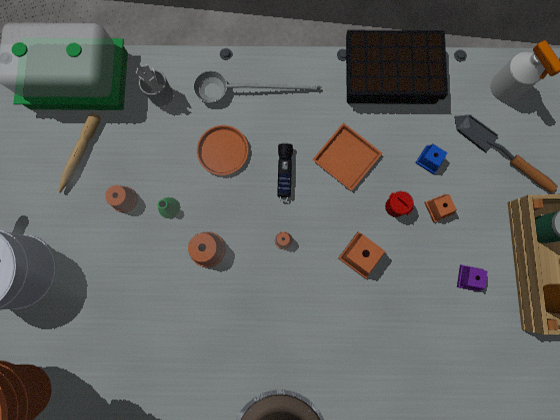

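View pics/scene0.png

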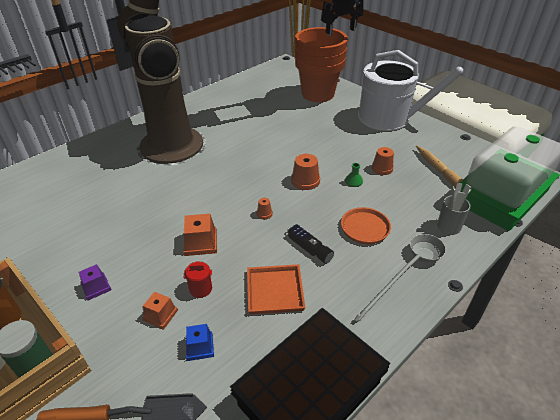

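The top view shows the round saucer at (223,150), the square saucer at (348,157), the round pots at (284,240) S, (120,198) M and (205,249) L, and the square pots at (441,208) S and (362,254) L. The tub at (400,204) is close to the small square pot. The scene view agrees with this.

```bash
cat > h.py <<'E'
import numpy as np, cv2
from rig import bot
def ray(c,uv,z):
    d=c["R"].T@np.linalg.solve(c["mtx"],[uv[0],uv[1],1.]); o=-c["R"].T@c["t"]
    return (o+d*(z-o[2])/d[2])[:2]
def proj(c,X):
    p=c["mtx"]@(c["R"]@np.asarray(X,float)+c["t"]); return p[:2]/p[2]
def orange(im):
    h=cv2.cvtColor(im,cv2.COLOR_RGB2HSV); return ((h[...,0]<16)&(h[...,0]>4)&(h[...,1]>110)&(h[...,2]>40)).astype(np.uint8)
def go(x,y,z,yaw):
    "shift (cm) in the tool axes from now (assumes tool down) and rz (rad)"
    from scipy.spatial.transform import Rotation as Ro
    s=bot.read_state(); R=Ro.from_euler('xyz',s["ee_rot"],degrees=True)
    d=R.inv().apply(np.array([x,y,z])-s["eef_pos"])*100
    T=Ro.from_euler('xyz',[180,0,yaw],degrees=True)
    print("d cm",d.round(2),"rotvec",(R.inv()*T).as_rotvec().round(3),"z",s["eef_pos"][2].round(4),"t",round(s["t"],2))
E
cat > m.py <<'E'
from h import *
H=dict(rs=.046,rm=.062,rl=.074,ss=.048,sl=.068,RS=.016,SS=.016)
T=dict(rs=(284,240),rm=(120,198),rl=(205,249),ss=(441,208),sl=(362,254),RS=(223,150),SS=(348,157))
S=dict(rs=(264,208),rm=(384,158),rl=(306,170),ss=(159,310),sl=(199,233),RS=(366,225),SS=(275,289))
tiles=[]
for n,P in(("top",T),("scene",S)):
    c=bot.read_camera(n); im=c["pixels"]; m=orange(im); _,lab=cv2.connectedComponents(m)
    for k,(u,v) in P.items():
        w=lab[v-25:v+26,u-25:u+26]; l=np.bincount(w[w>0]).argmax(); 
        cs,_=cv2.findContours((lab==l).astype(np.uint8),cv2.RETR_CCOMP,cv2.CHAIN_APPROX_NONE)
        big=max(cs,key=len); 
        if k in("RS","SS"):
            pts=np.array([ray(c,p[0],H[k]) for p in big],np.float32)
            print(n,k,"rect",[np.round(a,4) for a in cv2.minAreaRect(pts)],"circ",np.round(cv2.minEnclosingCircle(pts),4) if 0 else [np.round(a,4) for a in cv2.minEnclosingCircle(pts)])
        else:
            hs=[x for x in cs if x is not big and 3<len(x)<40]
            print(n,k,cv2.boundingRect(big),[(x[:,0].mean(0).round(1).tolist(),len(x),ray(c,x[:,0].mean(0),H[k]).round(4).tolist()) for x in hs])
            r=28; tiles.append(cv2.resize(im[v-r:v+r,u-r:u+r],(160,160),interpolation=cv2.INTER_NEAREST))
cv2.imwrite("pics/mos.png",np.vstack([np.hstack(tiles[:5]),np.hstack(tiles[5:])])[:,:,::-1])
E
python3 m.py
```

```text
top rs (277, 232, 14, 14) [([282.6, 238.5], 12, [0.449, -0.0039])]
top rm (105, 186, 21, 20) [([114.6, 194.6], 20, [0.5456, 0.3826])]
top rl (188, 233, 29, 34) [([203.5, 264.0], 6, [0.3887, 0.1701]), ([201.0, 264.0], 4, [0.3887, 0.1757]), ([200.0, 263.0], 4, [0.3909, 0.178]), ([198.0, 262.0], 4, [0.393, 0.1825]), ([201.6, 246.9], 26, [0.4264, 0.1758])]
top ss (425, 194, 31, 28) [([439.0, 218.0], 4, [0.4987, -0.3638]), ([440.0, 217.0], 4, [0.5011, -0.3662]), ([444.7, 204.8], 13, [0.5297, -0.3784])]
top sl (339, 232, 46, 46) [([363.0, 270.0], 4, [0.3784, -0.1835]), ([356.0, 268.0], 4, [0.3827, -0.168]), ([365.3, 253.2], 21, [0.4156, -0.1894])]
top RS rect [array([0.6666, 0.1454]), array([0.1208, 0.1246]), np.float64(0.4128)] circ [array([0.6675, 0.1459]), np.float64(0.0629)]
top SS rect [array([ 0.6529, -0.1576]), array([0.1219, 0.1218]), np.float64(50.7797)] circ [array([ 0.653 , -0.1576]), np.float64(0.0843)]
scene rs (257, 198, 15, 22) [([263.5, 201.0], 6, [0.4467, -0.0061])]
scene rm (372, 147, 22, 28) [([385.2, 151.3], 9, [0.5433, 0.3812])]
scene rl (291, 154, 29, 36) [([306.0, 159.7], 14, [0.4238, 0.1748])]
scene ss (143, 292, 35, 37) [([156.1, 301.4], 14, [0.5278, -0.379])]
scene sl (183, 214, 34, 42) [([196.9, 222.9], 18, [0.4139, -0.1902])]
scene RS rect [array([0.6671, 0.1433]), array([0.126 , 0.1283]), np.float64(73.6707)] circ [array([0.6682, 0.1422]), np.float64(0.0672)]
scene SS rect [array([ 0.6537, -0.1603]), array([0.1225, 0.1283]), np.float64(50.9958)] circ [array([ 0.6533, -0.1588]), np.float64(0.0855)]
```

View pics/mos.png

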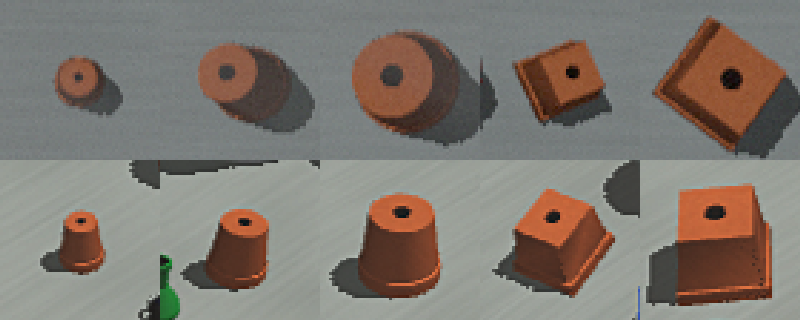

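The mosaic shows all five pots upside down, each with a clear drain hole at the centre of its top. The two cameras agree to about 2.5 mm. Next I need the square pots' yaw, taken from the bright top faces, and the bystander clearances.

```bash
cat > y.py <<'E'
from h import *
for n,k,u,v,h in(("top","ss",441,208,.048),("top","sl",362,254,.068),("scene","ss",159,310,.048),("scene","sl",199,233,.068)):
    c=bot.read_camera(n); im=c["pixels"]; m=orange(im); r=30
    red=im[...,0].astype(int)*m; w=np.zeros_like(m); w[v-r:v+r,u-r:u+r]=1
    vals=red[(w*m)>0].astype(np.uint8); th,_=cv2.threshold(vals.reshape(-1,1),0,255,cv2.THRESH_OTSU)
    b=((red>th)&(w>0)).astype(np.uint8); b=cv2.morphologyEx(b,cv2.MORPH_OPEN,np.ones((3,3)))
    cs,_=cv2.findContours(b,cv2.RETR_EXTERNAL,cv2.CHAIN_APPROX_NONE); big=max(cs,key=cv2.contourArea)
    pts=np.array([ray(c,p[0],h) for p in big],np.float32)
    print(n,k,th,[np.round(a,4) for a in cv2.minAreaRect(pts)])
c=bot.read_camera("top"); print("tub",ray(c,(401,203),.066),"rose",ray(c,(169,207),.03),"torch",ray(c,(285,172),.03))
go(.448,-.005,.10,0)
E
python3 y.py
```

```text
top ss 113.0 [array([ 0.5315, -0.3778]), array([0.0435, 0.0397]), np.float64(21.9875)]
top sl 114.0 [array([ 0.4156, -0.1889]), array([0.0628, 0.0615]), np.float64(53.5814)]
scene ss 144.0 [array([ 0.5277, -0.379 ]), array([0.0404, 0.0398]), np.float64(22.2849)]
scene sl 145.0 [array([ 0.4131, -0.1912]), array([0.0601, 0.0615]), np.float64(53.1706)]
tub [ 0.53012251 -0.27310216] rose [0.52256366 0.26463943] torch [ 0.60900626 -0.00773976]
d cm [-43.32 -51.08  13.13] rotvec [-0.     0.     2.873] z 0.2312 t 0.45
```

```bash
python3 -m pendant '[{"dx":-2,"dy":-2.5,"rz":0.16},{"dx":-5,"dy":-6,"rz":0.32},{"dx":-8.5,"dy":-10,"rz":0.48},{"dx":-12,"dy":-14,"rz":0.65},{"dx":-15.5,"dy":-18.5,"rz":0.82},{"dx":-19.5,"dy":-23,"rz":0.99},{"dx":-23,"dy":-27,"rz":1.15},{"dx":-26,"dy":-30.5,"rz":1.302}]' 8.5; python3 -c "
from h import *
go(.448,-.005,.10,90)"
```

```text
d cm [-43.32 -51.08  13.13] rotvec [-0.     0.     1.302] z 0.2312 t 0.45invalid input at $[0]: expected keys dx, dy, dz, rx, ry, rz
```

```bash
python3 -m pendant '[{"dx":-2,"dy":-2.5,"dz":0,"rx":0,"ry":0,"rz":0.16},{"dx":-5,"dy":-6,"dz":0,"rx":0,"ry":0,"rz":0.32},{"dx":-8.5,"dy":-10,"dz":0,"rx":0,"ry":0,"rz":0.48},{"dx":-12,"dy":-14,"dz":0,"rx":0,"ry":0,"rz":0.65},{"dx":-15.5,"dy":-18.5,"dz":0,"rx":0,"ry":0,"rz":0.82},{"dx":-19.5,"dy":-23,"dz":0,"rx":0,"ry":0,"rz":0.99},{"dx":-23,"dy":-27,"dz":0,"rx":0,"ry":0,"rz":1.15},{"dx":-26,"dy":-30.5,"dz":0,"rx":0,"ry":0,"rz":1.302}]' 8.5; python3 -c "
from h import *
go(.448,-.005,.10,90)"
```

```text
t: 1.45
eef_pos: [0.3364, 0.2378, 0.2317]
ee_rot: [179.9, -0.0, 89.7]
contact_force: [0.2, -0.0, -0.6]
opening: 0.0849
d cm [-24.23  11.28  13.17] rotvec [ 0.001 -0.    -0.005] z 0.2317 t 1.45
```

```bash
python3 -m pendant '[{"dx":-3,"dy":1.5,"dz":0,"rx":0,"ry":0,"rz":0},{"dx":-7.5,"dy":3.5,"dz":1,"rx":0,"ry":0,"rz":0},{"dx":-12.5,"dy":6,"dz":3,"rx":0,"ry":0,"rz":0},{"dx":-17.5,"dy":8.5,"dz":5,"rx":0,"ry":0,"rz":0},{"dx":-21.5,"dy":10.3,"dz":8,"rx":0,"ry":0,"rz":0},{"dx":-24,"dy":11.3,"dz":10.5,"rx":0,"ry":0,"rz":0},{"dx":-24.3,"dy":11.3,"dz":12,"rx":0,"ry":0,"rz":0},{"dx":-24.3,"dy":11.3,"dz":13,"rx":0,"ry":0,"rz":0}]' 6; python3 -c "
from h import *
go(.448,-.005,.017,90)"
```

```text
t: 2.45
eef_pos: [0.4481, -0.0032, 0.1006]
ee_rot: [-179.9, -0.0, 90.0]
contact_force: [0.1, -0.1, 0.6]
opening: 0.0598
d cm [-0.18 -0.    8.36] rotvec [-0.001 -0.001 -0.001] z 0.1006 t 2.45
```

```bash
python3 -m pendant '[{"dx":-0.1,"dy":0,"dz":1,"rx":0,"ry":0,"rz":0},{"dx":-0.2,"dy":0,"dz":2.5,"rx":0,"ry":0,"rz":0},{"dx":-0.2,"dy":0,"dz":4.5,"rx":0,"ry":0,"rz":0},{"dx":-0.2,"dy":0,"dz":6.2,"rx":0,"ry":0,"rz":0},{"dx":-0.2,"dy":0,"dz":7.4,"rx":0,"ry":0,"rz":0},{"dx":-0.2,"dy":0,"dz":8.1,"rx":0,"ry":0,"rz":0},{"dx":-0.2,"dy":0,"dz":8.3,"rx":0,"ry":0,"rz":0},{"dx":-0.2,"dy":0,"dz":8.3,"rx":0,"ry":0,"rz":0}]' 6; 
python3 -m pendant '[{"dx":0,"dy":0,"dz":0,"rx":0,"ry":0,"rz":0},{"dx":0,"dy":0,"dz":0,"rx":0,"ry":0,"rz":0},{"dx":0,"dy":0,"dz":0,"rx":0,"ry":0,"rz":0},{"dx":0,"dy":0,"dz":0,"rx":0,"ry":0,"rz":0},{"dx":0,"dy":0,"dz":0,"rx":0,"ry":0,"rz":0},{"dx":0,"dy":0,"dz":0,"rx":0,"ry":0,"rz":0},{"dx":0,"dy":0,"dz":0,"rx":0,"ry":0,"rz":0},{"dx":0,"dy":0,"dz":0,"rx":0,"ry":0,"rz":0}]' 1
```

```text
t: 3.45
eef_pos: [0.4491, -0.0056, 0.0185]
ee_rot: [180.0, 0.0, 90.0]
contact_force: [0.9, 1.1, -0.1]
opening: 0.0601
t: 4.45
eef_pos: [0.4493, -0.0056, 0.0192]
ee_rot: [179.9, 0.0, 90.0]
contact_force: [-1.0, 0.6, 5.3]
opening: 0.0319
```

```bash
python3 -m pendant '[{"dx":0,"dy":0,"dz":-0.5,"rx":0,"ry":0,"rz":0},{"dx":0,"dy":0,"dz":-2,"rx":0,"ry":0,"rz":0},{"dx":0,"dy":0,"dz":-4,"rx":0,"ry":0,"rz":0},{"dx":0.5,"dy":0.8,"dz":-6,"rx":0,"ry":0,"rz":0},{"dx":2.0,"dy":3,"dz":-7,"rx":0,"ry":0,"rz":0},{"dx":4,"dy":6,"dz":-7,"rx":0,"ry":0,"rz":0},{"dx":6,"dy":9,"dz":-7,"rx":0,"ry":0,"rz":0},{"dx":8,"dy":12,"dz":-7,"rx":0,"ry":0,"rz":0}]' 1; python3 -c "
from h import *
go(.667,.1445,.09,90)"
```

```text
t: 5.45
eef_pos: [0.5699, 0.0751, 0.0895]
ee_rot: [179.9, 0.0, 90.0]
contact_force: [1.0, -0.5, -0.1]
opening: 0.0323
d cm [ 6.94  9.71 -0.04] rotvec [0.001 0.    0.   ] z 0.0895 t 5.45
```

```bash
python3 -m pendant '[{"dx":1.5,"dy":2.1,"dz":0,"rx":0,"ry":0,"rz":0},{"dx":3.0,"dy":4.2,"dz":0,"rx":0,"ry":0,"rz":0},{"dx":4.5,"dy":6.3,"dz":0,"rx":0,"ry":0,"rz":0},{"dx":5.7,"dy":8,"dz":0,"rx":0,"ry":0,"rz":0},{"dx":6.5,"dy":9.2,"dz":0.5,"rx":0,"ry":0,"rz":0},{"dx":6.9,"dy":9.7,"dz":1.5,"rx":0,"ry":0,"rz":0},{"dx":6.9,"dy":9.7,"dz":2.5,"rx":0,"ry":0,"rz":0},{"dx":6.9,"dy":9.7,"dz":3,"rx":0,"ry":0,"rz":0}]' 1; python3 -c "
from h import *
go(.667,.1445,.0245,90)
c=bot.read_camera('scene');im=c['pixels'][150:290,280:440,::-1];a=cv2.resize(im,None,fx=2.5,fy=2.5,interpolation=2)
c=bot.read_camera('top');im=c['pixels'][80:220,140:300,::-1];b=cv2.resize(im,None,fx=2.5,fy=2.5,interpolation=2)
cv2.imwrite('pics/c1.png',np.hstack([a,b]))"
```

```text
t: 6.45
eef_pos: [0.6639, 0.1429, 0.0565]
ee_rot: [-179.8, 0.0, 90.0]
contact_force: [0.5, 0.3, -1.6]
opening: 0.0323
d cm [0.17 0.32 3.2 ] rotvec [-0.003  0.001 -0.   ] z 0.0565 t 6.45
```

View pics/c1.png

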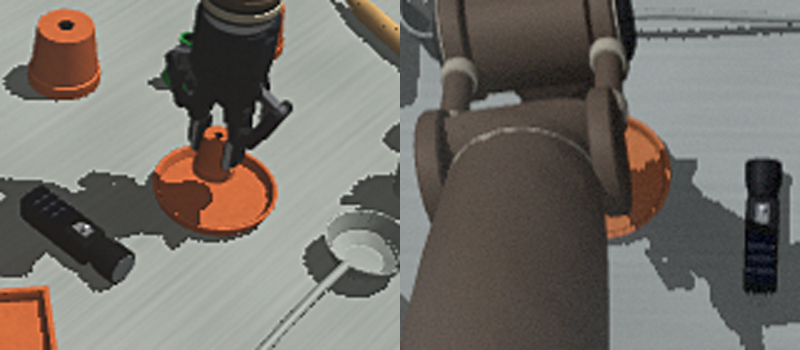

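The scene crop shows the small pot held upright over the saucer at about (215,150); the arm hides the top view. I'll lower it slowly.

```bash
python3 -m pendant '[{"dx":0.15,"dy":0.3,"dz":0.5,"rx":0,"ry":0,"rz":0},{"dx":0.15,"dy":0.3,"dz":1.1,"rx":0,"ry":0,"rz":0},{"dx":0.15,"dy":0.3,"dz":1.7,"rx":0,"ry":0,"rz":0},{"dx":0.15,"dy":0.3,"dz":2.2,"rx":0,"ry":0,"rz":0},{"dx":0.15,"dy":0.3,"dz":2.5,"rx":0,"ry":0,"rz":0},{"dx":0.15,"dy":0.3,"dz":2.7,"rx":0,"ry":0,"rz":0},{"dx":0.15,"dy":0.3,"dz":2.8,"rx":0,"ry":0,"rz":0},{"dx":0.15,"dy":0.3,"dz":2.8,"rx":0,"ry":0,"rz":0}]' 1; python3 -c "
from h import *
go(.667,.1445,.0245,90)"
```

```text
t: 7.55
eef_pos: [0.6687, 0.145, 0.0303]
ee_rot: [180.0, -0.0, 90.0]
contact_force: [0.4, 0.3, 0.2]
opening: 0.0323
d cm [-0.05 -0.17  0.58] rotvec [ 0. -0. -0.] z 0.0303 t 7.55
```

```bash
python3 -m pendant '[{"dx":0,"dy":-0.15,"dz":0.1,"rx":0,"ry":0,"rz":0},{"dx":0,"dy":-0.15,"dz":0.2,"rx":0,"ry":0,"rz":0},{"dx":0,"dy":-0.15,"dz":0.3,"rx":0,"ry":0,"rz":0},{"dx":0,"dy":-0.15,"dz":0.4,"rx":0,"ry":0,"rz":0},{"dx":0,"dy":-0.15,"dz":0.5,"rx":0,"ry":0,"rz":0},{"dx":0,"dy":-0.15,"dz":0.55,"rx":0,"ry":0,"rz":0},{"dx":0,"dy":-0.15,"dz":0.6,"rx":0,"ry":0,"rz":0},{"dx":0,"dy":-0.15,"dz":0.6,"rx":0,"ry":0,"rz":0}]' 1
```

```text
t: 8.55
eef_pos: [0.6672, 0.1449, 0.0244]
ee_rot: [180.0, -0.0, 90.0]
contact_force: [0.3, 0.0, -0.5]
opening: 0.0323
```

```bash
python3 -m pendant '[{"dx":0,"dy":0,"dz":0.05,"rx":0,"ry":0,"rz":0},{"dx":0,"dy":0,"dz":0.1,"rx":0,"ry":0,"rz":0},{"dx":0,"dy":0,"dz":0.15,"rx":0,"ry":0,"rz":0},{"dx":0,"dy":0,"dz":0.2,"rx":0,"ry":0,"rz":0},{"dx":0,"dy":0,"dz":0.2,"rx":0,"ry":0,"rz":0},{"dx":0,"dy":0,"dz":0.2,"rx":0,"ry":0,"rz":0},{"dx":0,"dy":0,"dz":0.2,"rx":0,"ry":0,"rz":0},{"dx":0,"dy":0,"dz":0.2,"rx":0,"ry":0,"rz":0}]' 1
python3 -m pendant '[{"dx":0,"dy":0,"dz":0,"rx":0,"ry":0,"rz":0},{"dx":0,"dy":0,"dz":0,"rx":0,"ry":0,"rz":0},{"dx":0,"dy":0,"dz":0,"rx":0,"ry":0,"rz":0},{"dx":0,"dy":0,"dz":-0.3,"rx":0,"ry":0,"rz":0},{"dx":0,"dy":0,"dz":-1.5,"rx":0,"ry":0,"rz":0},{"dx":0,"dy":0,"dz":-3.5,"rx":0,"ry":0,"rz":0},{"dx":0,"dy":0,"dz":-6,"rx":0,"ry":0,"rz":0},{"dx":0,"dy":0,"dz":-9,"rx":0,"ry":0,"rz":0}]' 7
python3 -c "
from h import *
go(.5445,.382,.12,90)"
```

```text
t: 9.55
eef_pos: [0.6672, 0.145, 0.0243]
ee_rot: [-180.0, 0.0, 90.0]
contact_force: [-4.0, -0.2, 10.0]
opening: 0.0322
t: 10.55
eef_pos: [0.6674, 0.145, 0.1145]
ee_rot: [179.9, -0.0, 90.0]
contact_force: [-0.0, -1.2, 0.0]
opening: 0.0701
d cm [ 23.7  -12.3   -0.56] rotvec [ 0.001 -0.    -0.   ] z 0.1145 t 10.55
```

```bash
python3 -m pendant '[{"dx":2,"dy":-1,"dz":0,"rx":0,"ry":0,"rz":0},{"dx":5.5,"dy":-2.8,"dz":0,"rx":0,"ry":0,"rz":0},{"dx":9.5,"dy":-5,"dz":0,"rx":0,"ry":0,"rz":0},{"dx":14,"dy":-7.2,"dz":0,"rx":0,"ry":0,"rz":0},{"dx":18,"dy":-9.4,"dz":0,"rx":0,"ry":0,"rz":0},{"dx":21.5,"dy":-11.2,"dz":0,"rx":0,"ry":0,"rz":0},{"dx":23.3,"dy":-12.1,"dz":0,"rx":0,"ry":0,"rz":0},{"dx":23.7,"dy":-12.3,"dz":1,"rx":0,"ry":0,"rz":0}]' 8
python3 -c "
from h import *
go(.5445,.382,.034,90)"
```

```text
t: 11.55
eef_pos: [0.5439, 0.3836, 0.1028]
ee_rot: [179.9, -0.0, 90.1]
contact_force: [0.6, -0.6, 0.3]
opening: 0.0799
d cm [-0.16  0.04  6.88] rotvec [ 0.002 -0.001  0.002] z 0.1028 t 11.55
```

```bash
python3 -m pendant '[{"dx":-0.05,"dy":0,"dz":1,"rx":0,"ry":0,"rz":0},{"dx":-0.1,"dy":0,"dz":2.3,"rx":0,"ry":0,"rz":0},{"dx":-0.1,"dy":0,"dz":3.7,"rx":0,"ry":0,"rz":0},{"dx":-0.1,"dy":0,"dz":5,"rx":0,"ry":0,"rz":0},{"dx":-0.1,"dy":0,"dz":6,"rx":0,"ry":0,"rz":0},{"dx":-0.1,"dy":0,"dz":6.5,"rx":0,"ry":0,"rz":0},{"dx":-0.1,"dy":0,"dz":6.7,"rx":0,"ry":0,"rz":0},{"dx":-0.1,"dy":0,"dz":6.7,"rx":0,"ry":0,"rz":0}]' 8; 
python3 -m pendant '[{"dx":0,"dy":0,"dz":0,"rx":0,"ry":0,"rz":0},{"dx":0,"dy":0,"dz":0,"rx":0,"ry":0,"rz":0},{"dx":0,"dy":0,"dz":0,"rx":0,"ry":0,"rz":0},{"dx":0,"dy":0,"dz":0,"rx":0,"ry":0,"rz":0},{"dx":0,"dy":0,"dz":0,"rx":0,"ry":0,"rz":0},{"dx":0,"dy":0,"dz":0,"rx":0,"ry":0,"rz":0},{"dx":0,"dy":0,"dz":0,"rx":0,"ry":0,"rz":0},{"dx":0,"dy":0,"dz":0,"rx":0,"ry":0,"rz":0}]' 1
python3 -c "
from h import *
c=bot.read_camera('scene');im=c['pixels'][100:290,250:470,::-1];a=cv2.resize(im,None,fx=3,fy=3,interpolation=2)
cv2.imwrite('pics/c2.png',a); print(proj(c,[.667,.145,.051]))"
```

```text
t: 12.55
eef_pos: [0.5444, 0.3812, 0.0355]
ee_rot: [180.0, -0.0, 90.0]
contact_force: [0.3, -0.2, 0.2]
opening: 0.0801
t: 13.55
eef_pos: [0.5451, 0.3817, 0.0367]
ee_rot: [179.9, -0.1, 90.0]
contact_force: [0.0, -0.6, 5.6]
opening: 0.0501
[367.47980086 213.93856677]
```

View pics/c2.png

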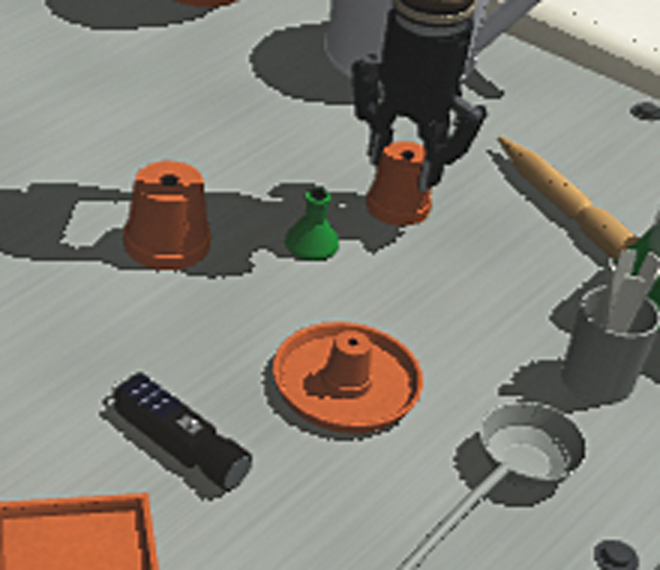

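The picture shows the small pot in the middle of the saucer, with its hole at (367.7,214) against a predicted (367.5,214). The medium pot is gripped squarely. I'll lift it and carry it over.

```bash
python3 -m pendant '[{"dx":0,"dy":0,"dz":-0.5,"rx":0,"ry":0,"rz":0},{"dx":0,"dy":0,"dz":-2,"rx":0,"ry":0,"rz":0},{"dx":0,"dy":0,"dz":-4.3,"rx":0,"ry":0,"rz":0},{"dx":0,"dy":0,"dz":-6.7,"rx":0,"ry":0,"rz":0},{"dx":-0.5,"dy":0.3,"dz":-8.5,"rx":0,"ry":0,"rz":0},{"dx":-2.5,"dy":1.3,"dz":-9.2,"rx":0,"ry":0,"rz":0},{"dx":-5,"dy":2.6,"dz":-9.2,"rx":0,"ry":0,"rz":0},{"dx":-8,"dy":4.1,"dz":-9.2,"rx":0,"ry":0,"rz":0}]' 1
python3 -m pendant '[{"dx":-3,"dy":1.6,"dz":0,"rx":0,"ry":0,"rz":0},{"dx":-6,"dy":3.1,"dz":0,"rx":0,"ry":0,"rz":0},{"dx":-9,"dy":4.6,"dz":0,"rx":0,"ry":0,"rz":0},{"dx":-11.6,"dy":6,"dz":0,"rx":0,"ry":0,"rz":0},{"dx":-13.6,"dy":7,"dz":0,"rx":0,"ry":0,"rz":0},{"dx":-15,"dy":7.7,"dz":0,"rx":0,"ry":0,"rz":0},{"dx":-15.7,"dy":8.1,"dz":0,"rx":0,"ry":0,"rz":0},{"dx":-15.7,"dy":8.1,"dz":0,"rx":0,"ry":0,"rz":0}]' 1
python3 -c "
from h import *
go(.667,.145,.0417,90)"
```

```text
t: 14.6
eef_pos: [0.5855, 0.2988, 0.1271]
ee_rot: [-180.0, 0.0, 90.0]
contact_force: [-0.1, 0.4, -1.7]
opening: 0.0498
t: 15.6
eef_pos: [0.6662, 0.1439, 0.1272]
ee_rot: [-180.0, -0.0, 90.0]
contact_force: [-0.3, -0.7, -1.6]
opening: 0.0498
d cm [0.11 0.08 8.55] rotvec [-0. -0. -0.] z 0.1272 t 15.6
```

```bash
python3 -m pendant '[{"dx":0.1,"dy":0.1,"dz":0.5,"rx":0,"ry":0,"rz":0},{"dx":0.1,"dy":0.1,"dz":1.2,"rx":0,"ry":0,"rz":0},{"dx":0.1,"dy":0.1,"dz":2,"rx":0,"ry":0,"rz":0},{"dx":0.1,"dy":0.1,"dz":2.8,"rx":0,"ry":0,"rz":0},{"dx":0.1,"dy":0.1,"dz":3.6,"rx":0,"ry":0,"rz":0},{"dx":0.1,"dy":0.1,"dz":4.3,"rx":0,"ry":0,"rz":0},{"dx":0.1,"dy":0.1,"dz":4.9,"rx":0,"ry":0,"rz":0},{"dx":0.1,"dy":0.1,"dz":5.2,"rx":0,"ry":0,"rz":0}]' 1
python3 -c "
from h import *
go(.667,.145,.0417,90)"
```

```text
t: 16.6
eef_pos: [0.667, 0.1448, 0.0747]
ee_rot: [-180.0, 0.0, 90.0]
contact_force: [-0.2, -0.3, -0.6]
opening: 0.05
d cm [0.02 0.01 3.3 ] rotvec [-0.001  0.    -0.   ] z 0.0747 t 16.6
```

```bash
python3 -m pendant '[{"dx":0,"dy":0,"dz":0.5,"rx":0,"ry":0,"rz":0},{"dx":0,"dy":0,"dz":1.0,"rx":0,"ry":0,"rz":0},{"dx":0,"dy":0,"dz":1.5,"rx":0,"ry":0,"rz":0},{"dx":0,"dy":0,"dz":2,"rx":0,"ry":0,"rz":0},{"dx":0,"dy":0,"dz":2.5,"rx":0,"ry":0,"rz":0},{"dx":0,"dy":0,"dz":2.8,"rx":0,"ry":0,"rz":0},{"dx":0,"dy":0,"dz":3,"rx":0,"ry":0,"rz":0},{"dx":0,"dy":0,"dz":3.1,"rx":0,"ry":0,"rz":0}]' 1
python3 -m pendant '[{"dx":0,"dy":0,"dz":0.1,"rx":0,"ry":0,"rz":0},{"dx":0,"dy":0,"dz":0.2,"rx":0,"ry":0,"rz":0},{"dx":0,"dy":0,"dz":0.3,"rx":0,"ry":0,"rz":0},{"dx":0,"dy":0,"dz":0.35,"rx":0,"ry":0,"rz":0},{"dx":0,"dy":0,"dz":0.35,"rx":0,"ry":0,"rz":0},{"dx":0,"dy":0,"dz":0.35,"rx":0,"ry":0,"rz":0},{"dx":0,"dy":0,"dz":0.35,"rx":0,"ry":0,"rz":0},{"dx":0,"dy":0,"dz":0.35,"rx":0,"ry":0,"rz":0}]' 1
```

```text
t: 17.6
eef_pos: [0.6672, 0.1449, 0.0442]
ee_rot: [180.0, 0.0, 90.0]
contact_force: [0.9, -0.7, -0.4]
opening: 0.0496
t: 18.6
eef_pos: [0.6673, 0.145, 0.0417]
ee_rot: [180.0, 0.0, 90.0]
contact_force: [-2.3, -0.9, 6.0]
opening: 0.0499
```

```bash
python3 -m pendant '[{"dx":0,"dy":0,"dz":0,"rx":0,"ry":0,"rz":0},{"dx":0,"dy":0,"dz":0,"rx":0,"ry":0,"rz":0},{"dx":0,"dy":0,"dz":0,"rx":0,"ry":0,"rz":0},{"dx":0,"dy":0,"dz":-0.3,"rx":0,"ry":0,"rz":0},{"dx":0,"dy":0,"dz":-1.5,"rx":0,"ry":0,"rz":0},{"dx":0,"dy":0,"dz":-3.5,"rx":0,"ry":0,"rz":0},{"dx":0,"dy":0,"dz":-6,"rx":0,"ry":0,"rz":0},{"dx":0,"dy":0,"dz":-8.5,"rx":0,"ry":0,"rz":0}]' 8.5
python3 -m pendant '[{"dx":0.3,"dy":-2,"dz":0,"rx":0,"ry":0,"rz":0},{"dx":0.7,"dy":-5.5,"dz":0,"rx":0,"ry":0,"rz":0},{"dx":1.2,"dy":-9.5,"dz":0,"rx":0,"ry":0,"rz":0},{"dx":1.8,"dy":-14,"dz":0,"rx":0,"ry":0,"rz":0},{"dx":2.3,"dy":-18,"dz":0,"rx":0,"ry":0,"rz":0},{"dx":2.8,"dy":-21.5,"dz":0,"rx":0,"ry":0,"rz":0},{"dx":3,"dy":-23.7,"dz":0,"rx":0,"ry":0,"rz":0},{"dx":3,"dy":-24.2,"dz":0,"rx":0,"ry":0,"rz":0}]' 8.5
python3 -c "
from h import *
go(.425,.1753,.047,90)"
```

```text
t: 19.6
eef_pos: [0.6679, 0.1451, 0.1285]
ee_rot: [179.9, -0.0, 90.0]
contact_force: [0.6, -0.2, 0.1]
opening: 0.0849
t: 20.6
eef_pos: [0.4247, 0.1753, 0.1271]
ee_rot: [179.9, -0.0, 90.1]
contact_force: [-0.1, -0.2, 0.1]
opening: 0.0849
d cm [0.   0.02 8.01] rotvec [ 0.002 -0.001  0.001] z 0.1271 t 20.6
```

```bash
python3 -m pendant '[{"dx":0,"dy":0,"dz":1,"rx":0,"ry":0,"rz":0},{"dx":0,"dy":0,"dz":2.5,"rx":0,"ry":0,"rz":0},{"dx":0,"dy":0,"dz":4,"rx":0,"ry":0,"rz":0},{"dx":0,"dy":0,"dz":5.5,"rx":0,"ry":0,"rz":0},{"dx":0,"dy":0,"dz":6.8,"rx":0,"ry":0,"rz":0},{"dx":0,"dy":0,"dz":7.6,"rx":0,"ry":0,"rz":0},{"dx":0,"dy":0,"dz":8,"rx":0,"ry":0,"rz":0},{"dx":0,"dy":0,"dz":8.1,"rx":0,"ry":0,"rz":0}]' 8.5; 
python3 -m pendant '[{"dx":0,"dy":0,"dz":0,"rx":0,"ry":0,"rz":0},{"dx":0,"dy":0,"dz":0,"rx":0,"ry":0,"rz":0},{"dx":0,"dy":0,"dz":0,"rx":0,"ry":0,"rz":0},{"dx":0,"dy":0,"dz":0,"rx":0,"ry":0,"rz":0},{"dx":0,"dy":0,"dz":0,"rx":0,"ry":0,"rz":0},{"dx":0,"dy":0,"dz":0,"rx":0,"ry":0,"rz":0},{"dx":0,"dy":0,"dz":0,"rx":0,"ry":0,"rz":0},{"dx":0,"dy":0,"dz":0,"rx":0,"ry":0,"rz":0}]' 1
python3 -c "
from h import *
c=bot.read_camera('scene');im=c['pixels'][120:280,230:450,::-1];a=cv2.resize(im,None,fx=3,fy=3,interpolation=2)
cv2.imwrite('pics/c3.png',a); print(proj(c,[.667,.145,.067]),proj(c,[.4247,.1753,.074]))"
```

```text
t: 21.6
eef_pos: [0.4253, 0.175, 0.0447]
ee_rot: [180.0, -0.0, 90.0]
contact_force: [1.1, -0.6, 0.5]
opening: 0.0847
t: 22.6
eef_pos: [0.4254, 0.1752, 0.0463]
ee_rot: [180.0, -0.0, 90.0]
contact_force: [-2.1, -1.3, 8.3]
opening: 0.066
[368.30088703 209.22218804] [306.36405043 159.78429771]
```

View pics/c3.png

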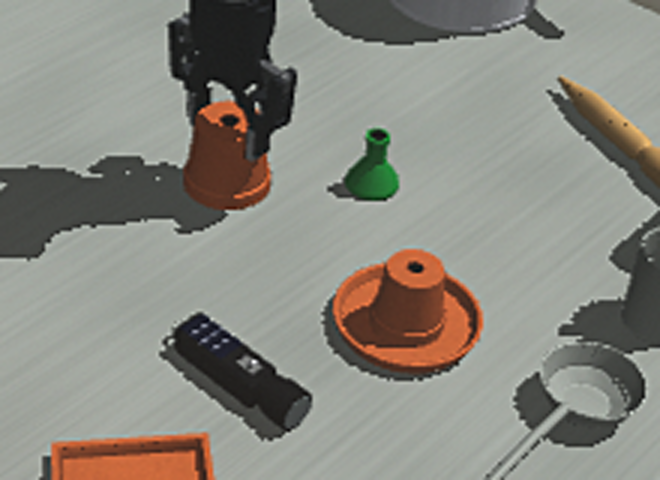

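The medium pot is nested and centred: its hole is at (368,209), exactly as predicted. The large pot is gripped centrally at (306.7,160.3).

```bash
python3 -m pendant '[{"dx":0,"dy":0,"dz":-0.5,"rx":0,"ry":0,"rz":0},{"dx":0,"dy":0,"dz":-2,"rx":0,"ry":0,"rz":0},{"dx":0,"dy":0,"dz":-4.3,"rx":0,"ry":0,"rz":0},{"dx":0,"dy":0,"dz":-6.7,"rx":0,"ry":0,"rz":0},{"dx":-0.1,"dy":0.6,"dz":-8.7,"rx":0,"ry":0,"rz":0},{"dx":-0.3,"dy":2.8,"dz":-9.6,"rx":0,"ry":0,"rz":0},{"dx":-0.6,"dy":5.5,"dz":-9.6,"rx":0,"ry":0,"rz":0},{"dx":-1,"dy":8.5,"dz":-9.6,"rx":0,"ry":0,"rz":0}]' 1
python3 -m pendant '[{"dx":-0.4,"dy":3,"dz":0,"rx":0,"ry":0,"rz":0},{"dx":-0.8,"dy":6,"dz":0,"rx":0,"ry":0,"rz":0},{"dx":-1.2,"dy":9,"dz":0,"rx":0,"ry":0,"rz":0},{"dx":-1.6,"dy":11.6,"dz":0,"rx":0,"ry":0,"rz":0},{"dx":-1.8,"dy":13.6,"dz":0,"rx":0,"ry":0,"rz":0},{"dx":-2,"dy":15,"dz":0,"rx":0,"ry":0,"rz":0},{"dx":-2,"dy":15.7,"dz":0,"rx":0,"ry":0,"rz":0},{"dx":-2,"dy":15.7,"dz":0,"rx":0,"ry":0,"rz":0}]' 1
python3 -c "
from h import *
go(.6673,.145,.0513,90)"
```

```text
t: 23.65
eef_pos: [0.5109, 0.165, 0.1418]
ee_rot: [180.0, -0.0, 90.0]
contact_force: [-0.0, -0.7, -2.3]
opening: 0.0656
t: 24.65
eef_pos: [0.667, 0.145, 0.1408]
ee_rot: [-180.0, 0.0, 90.0]
contact_force: [-0.1, 0.5, -2.3]
opening: 0.0655
d cm [-0.    0.03  8.95] rotvec [-0.001  0.    -0.   ] z 0.1408 t 24.65
```

```bash
python3 -m pendant '[{"dx":0,"dy":0,"dz":0.5,"rx":0,"ry":0,"rz":0},{"dx":0,"dy":0,"dz":1.2,"rx":0,"ry":0,"rz":0},{"dx":0,"dy":0,"dz":2,"rx":0,"ry":0,"rz":0},{"dx":0,"dy":0,"dz":2.8,"rx":0,"ry":0,"rz":0},{"dx":0,"dy":0,"dz":3.6,"rx":0,"ry":0,"rz":0},{"dx":0,"dy":0,"dz":4.4,"rx":0,"ry":0,"rz":0},{"dx":0,"dy":0,"dz":5.1,"rx":0,"ry":0,"rz":0},{"dx":0,"dy":0,"dz":5.6,"rx":0,"ry":0,"rz":0}]' 1
python3 -m pendant '[{"dx":0,"dy":0,"dz":0.5,"rx":0,"ry":0,"rz":0},{"dx":0,"dy":0,"dz":1.0,"rx":0,"ry":0,"rz":0},{"dx":0,"dy":0,"dz":1.5,"rx":0,"ry":0,"rz":0},{"dx":0,"dy":0,"dz":2,"rx":0,"ry":0,"rz":0},{"dx":0,"dy":0,"dz":2.5,"rx":0,"ry":0,"rz":0},{"dx":0,"dy":0,"dz":2.8,"rx":0,"ry":0,"rz":0},{"dx":0,"dy":0,"dz":3,"rx":0,"ry":0,"rz":0},{"dx":0,"dy":0,"dz":3.1,"rx":0,"ry":0,"rz":0}]' 1
python3 -c "
from h import *
go(.6673,.145,.0513,90)"
```

```text
t: 25.65
eef_pos: [0.667, 0.1449, 0.0842]
ee_rot: [-180.0, 0.0, 90.0]
contact_force: [-0.3, -0.5, -2.6]
opening: 0.0654
t: 26.65
eef_pos: [0.6672, 0.145, 0.0537]
ee_rot: [-180.0, -0.0, 90.0]
contact_force: [0.8, 0.0, -2.3]
opening: 0.0656
d cm [0.   0.01 0.24] rotvec [-0. -0.  0.] z 0.0537 t 26.65
```

```bash
python3 -m pendant '[{"dx":0,"dy":0,"dz":0.1,"rx":0,"ry":0,"rz":0},{"dx":0,"dy":0,"dz":0.2,"rx":0,"ry":0,"rz":0},{"dx":0,"dy":0,"dz":0.3,"rx":0,"ry":0,"rz":0},{"dx":0,"dy":0,"dz":0.35,"rx":0,"ry":0,"rz":0},{"dx":0,"dy":0,"dz":0.4,"rx":0,"ry":0,"rz":0},{"dx":0,"dy":0,"dz":0.4,"rx":0,"ry":0,"rz":0},{"dx":0,"dy":0,"dz":0.4,"rx":0,"ry":0,"rz":0},{"dx":0,"dy":0,"dz":0.4,"rx":0,"ry":0,"rz":0}]' 1
python3 -m pendant '[{"dx":0,"dy":0,"dz":0,"rx":0,"ry":0,"rz":0},{"dx":0,"dy":0,"dz":0,"rx":0,"ry":0,"rz":0},{"dx":0,"dy":0,"dz":0,"rx":0,"ry":0,"rz":0},{"dx":0,"dy":0,"dz":-0.3,"rx":0,"ry":0,"rz":0},{"dx":0,"dy":0,"dz":-1.5,"rx":0,"ry":0,"rz":0},{"dx":0,"dy":0,"dz":-3.5,"rx":0,"ry":0,"rz":0},{"dx":0,"dy":0,"dz":-6,"rx":0,"ry":0,"rz":0},{"dx":0,"dy":0,"dz":-8.5,"rx":0,"ry":0,"rz":0}]' 8.5
python3 -c "
from h import *
go(.529,-.379,.12,112)"
```

```text
t: 27.65
eef_pos: [0.6674, 0.1449, 0.0514]
ee_rot: [180.0, 0.0, 90.0]
contact_force: [-2.8, -0.7, 6.8]
opening: 0.0656
t: 28.65
eef_pos: [0.6679, 0.1451, 0.1375]
ee_rot: [179.9, -0.0, 90.0]
contact_force: [1.0, -0.5, 0.1]
opening: 0.0852
d cm [-52.41 -13.89   1.7 ] rotvec [ 0.002  0.    -0.384] z 0.1375 t 28.65
```

```bash
python3 -m pendant '[{"dx":-2,"dy":-0.5,"dz":0,"rx":0,"ry":0,"rz":-0.04},{"dx":-5.5,"dy":-1.5,"dz":0,"rx":0,"ry":0,"rz":-0.1},{"dx":-10,"dy":-2.6,"dz":0,"rx":0,"ry":0,"rz":-0.16},{"dx":-15,"dy":-4,"dz":0,"rx":0,"ry":0,"rz":-0.22},{"dx":-20,"dy":-5.3,"dz":0,"rx":0,"ry":0,"rz":-0.28},{"dx":-25,"dy":-6.6,"dz":0,"rx":0,"ry":0,"rz":-0.34},{"dx":-30,"dy":-8,"dz":0,"rx":0,"ry":0,"rz":-0.384},{"dx":-34,"dy":-9,"dz":0,"rx":0,"ry":0,"rz":-0.384}]' 7
python3 -c "
from h import *
go(.529,-.379,.08,112)"
```

```text
t: 29.65
eef_pos: [0.5773, -0.1974, 0.137]
ee_rot: [179.9, 0.1, 112.0]
contact_force: [0.3, 0.4, 0.1]
opening: 0.0702
d cm [-15.03 -11.29   5.71] rotvec [ 0.002  0.002 -0.001] z 0.137 t 29.65
```

```bash
python3 -m pendant '[{"dx":-2,"dy":-1.5,"dz":0,"rx":0,"ry":0,"rz":0},{"dx":-5,"dy":-3.8,"dz":0,"rx":0,"ry":0,"rz":0},{"dx":-8.5,"dy":-6.4,"dz":0,"rx":0,"ry":0,"rz":0},{"dx":-11.5,"dy":-8.6,"dz":0,"rx":0,"ry":0,"rz":0},{"dx":-13.8,"dy":-10.4,"dz":1,"rx":0,"ry":0,"rz":0},{"dx":-15,"dy":-11.3,"dz":2.5,"rx":0,"ry":0,"rz":0},{"dx":-15,"dy":-11.3,"dz":4.2,"rx":0,"ry":0,"rz":0},{"dx":-15,"dy":-11.3,"dz":5.5,"rx":0,"ry":0,"rz":0}]' 7
python3 -c "
from h import *
go(.529,-.379,.02,112)"
```

```text
t: 30.65
eef_pos: [0.5282, -0.3749, 0.0781]
ee_rot: [-180.0, -0.1, 112.0]
contact_force: [1.0, -0.2, 0.4]
opening: 0.07
d cm [-0.42 -0.08  5.81] rotvec [-0.001 -0.002  0.001] z 0.0781 t 30.65
```

```bash
python3 -m pendant '[{"dx":0,"dy":0,"dz":0.8,"rx":0,"ry":0,"rz":0},{"dx":0,"dy":0,"dz":2,"rx":0,"ry":0,"rz":0},{"dx":0,"dy":0,"dz":3.2,"rx":0,"ry":0,"rz":0},{"dx":0,"dy":0,"dz":4.3,"rx":0,"ry":0,"rz":0},{"dx":0,"dy":0,"dz":5.2,"rx":0,"ry":0,"rz":0},{"dx":0,"dy":0,"dz":5.6,"rx":0,"ry":0,"rz":0},{"dx":0,"dy":0,"dz":5.8,"rx":0,"ry":0,"rz":0},{"dx":0,"dy":0,"dz":5.8,"rx":0,"ry":0,"rz":0}]' 7
python3 -c "
from h import *
go(.529,-.379,.02,112)"
```

```text
t: 31.65
eef_pos: [0.5287, -0.3767, 0.022]
ee_rot: [180.0, 0.0, 112.0]
contact_force: [-0.4, -0.7, -0.3]
opening: 0.0699
d cm [-0.23 -0.06  0.2 ] rotvec [ 0.  0. -0.] z 0.022 t 31.65
```

```bash
python3 -m pendant '[{"dx":-0.2,"dy":0,"dz":0,"rx":0,"ry":0,"rz":0},{"dx":-0.2,"dy":0,"dz":0,"rx":0,"ry":0,"rz":0},{"dx":-0.2,"dy":0,"dz":0,"rx":0,"ry":0,"rz":0},{"dx":-0.2,"dy":0,"dz":0,"rx":0,"ry":0,"rz":0},{"dx":-0.2,"dy":0,"dz":0,"rx":0,"ry":0,"rz":0},{"dx":-0.2,"dy":0,"dz":0,"rx":0,"ry":0,"rz":0},{"dx":-0.2,"dy":0,"dz":0,"rx":0,"ry":0,"rz":0},{"dx":-0.2,"dy":0,"dz":0,"rx":0,"ry":0,"rz":0}]' 7
python3 -m pendant '[{"dx":0,"dy":0,"dz":0,"rx":0,"ry":0,"rz":0},{"dx":0,"dy":0,"dz":0,"rx":0,"ry":0,"rz":0},{"dx":0,"dy":0,"dz":0,"rx":0,"ry":0,"rz":0},{"dx":0,"dy":0,"dz":0,"rx":0,"ry":0,"rz":0},{"dx":0,"dy":0,"dz":0,"rx":0,"ry":0,"rz":0},{"dx":0,"dy":0,"dz":0,"rx":0,"ry":0,"rz":0},{"dx":0,"dy":0,"dz":0,"rx":0,"ry":0,"rz":0},{"dx":0,"dy":0,"dz":0,"rx":0,"ry":0,"rz":0}]' 2
python3 -c "
from h import *
go(.6535,-.1585,.12,141)
c=bot.read_camera('scene');im=c['pixels'][140:360,90:420,::-1];a=cv2.resize(im,None,fx=2.4,fy=2.4,interpolation=2)
cv2.imwrite('pics/c4.png',a); print(proj(c,[.667,.145,.079]),proj(c,[.529,-.379,.048]))"
```

```text
t: 32.65
eef_pos: [0.5293, -0.3783, 0.0218]
ee_rot: [-180.0, 0.0, 112.0]
contact_force: [-0.1, -0.1, 0.9]
opening: 0.0699
t: 33.65
eef_pos: [0.5298, -0.3787, 0.0223]
ee_rot: [180.0, 0.1, 112.0]
contact_force: [0.1, 0.5, 4.5]
opening: 0.0425
d cm [15.77 19.73 -9.77] rotvec [ 0.     0.001 -0.506] z 0.0223 t 33.65
[368.92730825 205.62397891] [156.37602901 301.79313911]
```

View pics/c4.png

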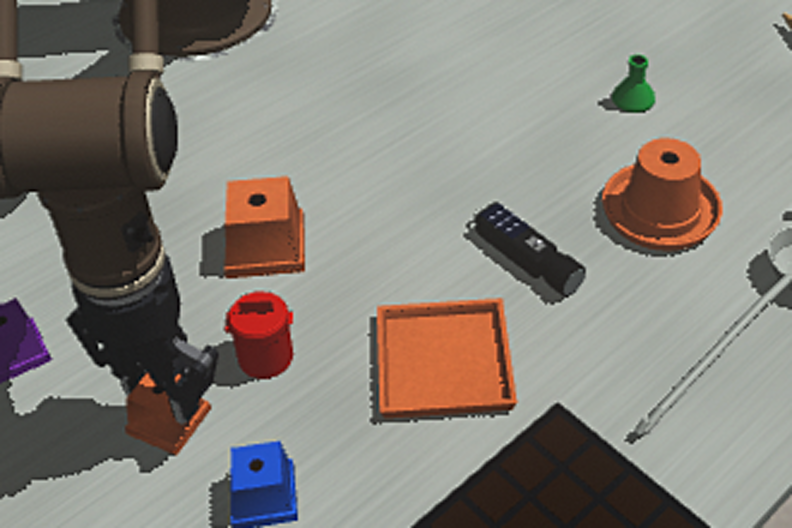

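The round stack is complete and centred: its hole is at (368.8,205.8), against a predicted (368.9,205.6). The tub, torch and rose haven't moved, and the small square pot is gripped.

```bash
python3 -m pendant '[{"dx":0,"dy":0,"dz":-0.5,"rx":0,"ry":0,"rz":0},{"dx":0,"dy":0,"dz":-2,"rx":0,"ry":0,"rz":0},{"dx":0,"dy":0,"dz":-4.3,"rx":0,"ry":0,"rz":0},{"dx":0,"dy":0,"dz":-6.7,"rx":0,"ry":0,"rz":0},{"dx":0,"dy":0.5,"dz":-8.8,"rx":0,"ry":0,"rz":0},{"dx":0.7,"dy":2,"dz":-9.8,"rx":0,"ry":0,"rz":0},{"dx":2.5,"dy":4.3,"dz":-9.8,"rx":0,"ry":0,"rz":-0.06},{"dx":4.6,"dy":6.8,"dz":-9.8,"rx":0,"ry":0,"rz":-0.14}]' 2
python3 -c "
from h import *
go(.6535,-.1585,.12,141)"
```

```text
t: 34.7
eef_pos: [0.576, -0.3091, 0.1206]
ee_rot: [180.0, 0.0, 120.1]
contact_force: [-0.4, -0.2, -0.9]
opening: 0.0427
d cm [ 9.13 14.26  0.06] rotvec [ 0.001  0.001 -0.364] z 0.1206 t 34.7
```

```bash
python3 -m pendant '[{"dx":1.8,"dy":2.8,"dz":0,"rx":0,"ry":0,"rz":-0.08},{"dx":3.6,"dy":5.7,"dz":0,"rx":0,"ry":0,"rz":-0.16},{"dx":5.4,"dy":8.5,"dz":0,"rx":0,"ry":0,"rz":-0.24},{"dx":7,"dy":11,"dz":0,"rx":0,"ry":0,"rz":-0.31},{"dx":8.2,"dy":12.8,"dz":0,"rx":0,"ry":0,"rz":-0.35},{"dx":8.9,"dy":13.9,"dz":0,"rx":0,"ry":0,"rz":-0.364},{"dx":9.1,"dy":14.2,"dz":0,"rx":0,"ry":0,"rz":-0.364},{"dx":9.1,"dy":14.2,"dz":0.5,"rx":0,"ry":0,"rz":-0.364}]' 2
python3 -c "
from h import *
go(.6535,-.1585,.0273,141)"
```

```text
t: 35.7
eef_pos: [0.6528, -0.1609, 0.1151]
ee_rot: [-180.0, 0.1, 140.8]
contact_force: [-0.5, -0.2, -0.5]
opening: 0.0422
d cm [0.11 0.23 8.78] rotvec [-0.     0.001 -0.003] z 0.1151 t 35.7
```

```bash
python3 -m pendant '[{"dx":0.05,"dy":0.1,"dz":0.7,"rx":0,"ry":0,"rz":0},{"dx":0.1,"dy":0.1,"dz":1.8,"rx":0,"ry":0,"rz":0},{"dx":0.1,"dy":0.1,"dz":3.1,"rx":0,"ry":0,"rz":0},{"dx":0.1,"dy":0.1,"dz":4.5,"rx":0,"ry":0,"rz":0},{"dx":0.1,"dy":0.1,"dz":5.8,"rx":0,"ry":0,"rz":0},{"dx":0.1,"dy":0.1,"dz":6.9,"rx":0,"ry":0,"rz":0},{"dx":0.1,"dy":0.1,"dz":7.6,"rx":0,"ry":0,"rz":0},{"dx":0.1,"dy":0.1,"dz":8,"rx":0,"ry":0,"rz":0}]' 2
python3 -c "
from h import *
go(.6535,-.1585,.0273,141)"
```

```text
t: 36.7
eef_pos: [0.6524, -0.1589, 0.0343]
ee_rot: [-180.0, -0.0, 140.9]
contact_force: [-0.6, -0.8, -0.7]
opening: 0.0425
d cm [-0.06  0.1   0.7 ] rotvec [-0.    -0.    -0.002] z 0.0343 t 36.7
```

```bash
python3 -m pendant '[{"dx":0,"dy":0.1,"dz":0.15,"rx":0,"ry":0,"rz":0},{"dx":0,"dy":0.1,"dz":0.3,"rx":0,"ry":0,"rz":0},{"dx":0,"dy":0.1,"dz":0.45,"rx":0,"ry":0,"rz":0},{"dx":0,"dy":0.1,"dz":0.6,"rx":0,"ry":0,"rz":0},{"dx":0,"dy":0.1,"dz":0.7,"rx":0,"ry":0,"rz":0},{"dx":0,"dy":0.1,"dz":0.8,"rx":0,"ry":0,"rz":0},{"dx":0,"dy":0.1,"dz":0.85,"rx":0,"ry":0,"rz":0},{"dx":0,"dy":0.1,"dz":0.85,"rx":0,"ry":0,"rz":0}]' 2
```

```text
t: 37.7
eef_pos: [0.6531, -0.1582, 0.0274]
ee_rot: [-180.0, -0.0, 140.9]
contact_force: [-1.7, 1.2, 4.8]
opening: 0.0421
```

```bash
python3 -m pendant '[{"dx":0,"dy":0,"dz":0,"rx":0,"ry":0,"rz":0},{"dx":0,"dy":0,"dz":0,"rx":0,"ry":0,"rz":0},{"dx":0,"dy":0,"dz":0,"rx":0,"ry":0,"rz":0},{"dx":0,"dy":0,"dz":-0.3,"rx":0,"ry":0,"rz":0},{"dx":0,"dy":0,"dz":-1.5,"rx":0,"ry":0,"rz":0},{"dx":0,"dy":0,"dz":-3.5,"rx":0,"ry":0,"rz":0},{"dx":0,"dy":0,"dz":-6,"rx":0,"ry":0,"rz":0},{"dx":0,"dy":0,"dz":-9.5,"rx":0,"ry":0,"rz":0}]' 8.5
python3 -c "
from h import *
go(.4145,-.1905,.12,143.3)"
```

```text
t: 38.7
eef_pos: [0.6528, -0.1581, 0.123]
ee_rot: [-180.0, -0.0, 140.9]
contact_force: [0.6, -0.2, 0.3]
opening: 0.085
d cm [ 16.45 -17.55   0.3 ] rotvec [-0.    -0.    -0.042] z 0.123 t 38.7
```

```bash
python3 -m pendant '[{"dx":1.3,"dy":-1.4,"dz":0,"rx":0,"ry":0,"rz":-0.01},{"dx":3.8,"dy":-4,"dz":0,"rx":0,"ry":0,"rz":-0.02},{"dx":6.8,"dy":-7.2,"dz":0,"rx":0,"ry":0,"rz":-0.03},{"dx":9.8,"dy":-10.4,"dz":0,"rx":0,"ry":0,"rz":-0.042},{"dx":12.6,"dy":-13.4,"dz":0,"rx":0,"ry":0,"rz":-0.042},{"dx":15,"dy":-16,"dz":0,"rx":0,"ry":0,"rz":-0.042},{"dx":16.3,"dy":-17.3,"dz":0,"rx":0,"ry":0,"rz":-0.042},{"dx":16.5,"dy":-17.5,"dz":0.5,"rx":0,"ry":0,"rz":-0.042}]' 8.5
python3 -c "
from h import *
go(.4145,-.1905,.041,143.3)
c=bot.read_camera('scene');im=c['pixels'][140:360,150:420,::-1];a=cv2.resize(im,None,fx=2.7,fy=2.7,interpolation=2)
cv2.imwrite('pics/c5.png',a); print(proj(c,[.653,-.158,.053]))"
```

```text
t: 39.7
eef_pos: [0.4151, -0.1904, 0.1175]
ee_rot: [180.0, 0.2, 143.2]
contact_force: [0.1, -0.3, 0.1]
opening: 0.0853
d cm [ 0.07 -0.05  7.65] rotvec [ 0.001  0.003 -0.001] z 0.1175 t 39.7
[274.89115187 276.31533593]
```

View pics/c5.png

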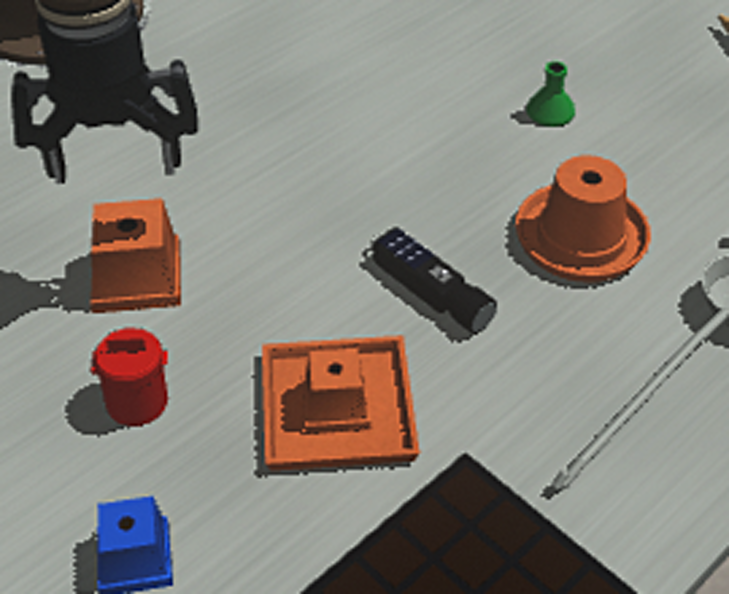

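The small square pot sits square and centred in its saucer: its hole is at (274.1,276.7), against a predicted (274.9,276.3). The gripper is now over the large square pot.

```bash
python3 -m pendant '[{"dx":0,"dy":0,"dz":1,"rx":0,"ry":0,"rz":0},{"dx":0,"dy":0,"dz":2.5,"rx":0,"ry":0,"rz":0},{"dx":0,"dy":0,"dz":4,"rx":0,"ry":0,"rz":0},{"dx":0,"dy":0,"dz":5.4,"rx":0,"ry":0,"rz":0},{"dx":0,"dy":0,"dz":6.6,"rx":0,"ry":0,"rz":0},{"dx":0,"dy":0,"dz":7.3,"rx":0,"ry":0,"rz":0},{"dx":0,"dy":0,"dz":7.6,"rx":0,"ry":0,"rz":0},{"dx":0,"dy":0,"dz":7.6,"rx":0,"ry":0,"rz":0}]' 8.5
python3 -m pendant '[{"dx":0,"dy":0,"dz":0,"rx":0,"ry":0,"rz":0},{"dx":0,"dy":0,"dz":0,"rx":0,"ry":0,"rz":0},{"dx":0,"dy":0,"dz":0,"rx":0,"ry":0,"rz":0},{"dx":0,"dy":0,"dz":0,"rx":0,"ry":0,"rz":0},{"dx":0,"dy":0,"dz":0,"rx":0,"ry":0,"rz":0},{"dx":0,"dy":0,"dz":0,"rx":0,"ry":0,"rz":0},{"dx":0,"dy":0,"dz":0,"rx":0,"ry":0,"rz":0},{"dx":0,"dy":0,"dz":0,"rx":0,"ry":0,"rz":0}]' 3
python3 -m pendant '[{"dx":0,"dy":0,"dz":-0.5,"rx":0,"ry":0,"rz":0},{"dx":0,"dy":0,"dz":-2,"rx":0,"ry":0,"rz":0},{"dx":0,"dy":0,"dz":-4,"rx":0,"ry":0,"rz":0},{"dx":0,"dy":0,"dz":-6,"rx":0,"ry":0,"rz":0},{"dx":0,"dy":0,"dz":-7.5,"rx":0,"ry":0,"rz":0},{"dx":0,"dy":0,"dz":-8.3,"rx":0,"ry":0,"rz":0},{"dx":0,"dy":0,"dz":-8.5,"rx":0,"ry":0,"rz":0},{"dx":0,"dy":0,"dz":-8.5,"rx":0,"ry":0,"rz":0}]' 3
python3 -c "
from h import *
go(.6530,-.1582,.127,141)"
```

```text
t: 40.75
eef_pos: [0.4148, -0.1899, 0.0403]
ee_rot: [180.0, 0.0, 143.3]
contact_force: [-0.3, 0.6, 1.1]
opening: 0.0851
t: 41.75
eef_pos: [0.4154, -0.1901, 0.0417]
ee_rot: [180.0, 0.1, 143.3]
contact_force: [-1.7, 2.3, 7.8]
opening: 0.0633
t: 42.75
eef_pos: [0.4142, -0.1896, 0.1249]
ee_rot: [-180.0, -0.0, 143.3]
contact_force: [-0.2, 0.4, -1.8]
opening: 0.0633
d cm [-17.26  16.79  -0.23] rotvec [-0.    -0.001  0.04 ] z 0.1249 t 42.75
```

```bash
python3 -m pendant '[{"dx":-1.2,"dy":1.2,"dz":0,"rx":0,"ry":0,"rz":0.01},{"dx":-3.6,"dy":3.5,"dz":0,"rx":0,"ry":0,"rz":0.02},{"dx":-6.8,"dy":6.6,"dz":0,"rx":0,"ry":0,"rz":0.03},{"dx":-10,"dy":9.7,"dz":0,"rx":0,"ry":0,"rz":0.04},{"dx":-13,"dy":12.6,"dz":0,"rx":0,"ry":0,"rz":0.04},{"dx":-15.4,"dy":15,"dz":0,"rx":0,"ry":0,"rz":0.04},{"dx":-17,"dy":16.5,"dz":0,"rx":0,"ry":0,"rz":0.04},{"dx":-17.3,"dy":16.8,"dz":0,"rx":0,"ry":0,"rz":0.04}]' 3
python3 -c "
from h import *
go(.6530,-.1582,.0467,141)
c=bot.read_camera('scene');im=c['pixels'][190:340,180:380,::-1];a=cv2.resize(im,None,fx=3,fy=3,interpolation=2)
cv2.imwrite('pics/c6.png',a); s=bot.read_state()['eef_pos'];print(proj(c,s+[0,0,.068-.0417]))"
```

```text
t: 43.75
eef_pos: [0.6555, -0.1577, 0.1241]
ee_rot: [180.0, -0.0, 141.1]
contact_force: [-0.1, 0.0, -1.1]
opening: 0.0636
d cm [ 0.16 -0.2   7.74] rotvec [ 0.    -0.     0.001] z 0.1241 t 43.75
[274.93866556 246.18218577]
```

View pics/c6.png

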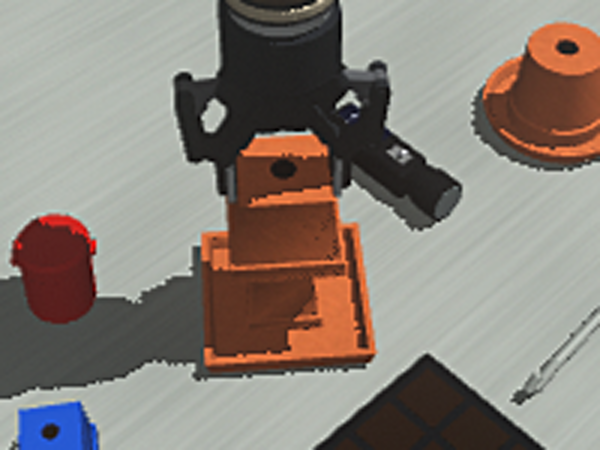

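The large square pot is held level and square over its saucer, with its hole at (274.3,246) against a predicted (274.9,246.2). I'll lower it.

```bash
python3 -m pendant '[{"dx":0.15,"dy":-0.2,"dz":0.4,"rx":0,"ry":0,"rz":0},{"dx":0.15,"dy":-0.2,"dz":1,"rx":0,"ry":0,"rz":0},{"dx":0.15,"dy":-0.2,"dz":1.8,"rx":0,"ry":0,"rz":0},{"dx":0.15,"dy":-0.2,"dz":2.6,"rx":0,"ry":0,"rz":0},{"dx":0.15,"dy":-0.2,"dz":3.4,"rx":0,"ry":0,"rz":0},{"dx":0.15,"dy":-0.2,"dz":4.1,"rx":0,"ry":0,"rz":0},{"dx":0.15,"dy":-0.2,"dz":4.6,"rx":0,"ry":0,"rz":0},{"dx":0.15,"dy":-0.2,"dz":4.8,"rx":0,"ry":0,"rz":0}]' 3
python3 -c "
from h import *
go(.6530,-.1582,.0467,141)"
```

```text
t: 44.8
eef_pos: [0.6512, -0.1591, 0.0768]
ee_rot: [-180.0, -0.0, 141.0]
contact_force: [0.3, -0.4, -2.9]
opening: 0.0633
d cm [-0.09  0.19  3.01] rotvec [-0.    -0.001 -0.   ] z 0.0768 t 44.8
```

```bash
python3 -m pendant '[{"dx":-0.1,"dy":0.15,"dz":0.5,"rx":0,"ry":0,"rz":0},{"dx":-0.1,"dy":0.15,"dz":1.0,"rx":0,"ry":0,"rz":0},{"dx":-0.1,"dy":0.15,"dz":1.5,"rx":0,"ry":0,"rz":0},{"dx":-0.1,"dy":0.15,"dz":2,"rx":0,"ry":0,"rz":0},{"dx":-0.1,"dy":0.15,"dz":2.3,"rx":0,"ry":0,"rz":0},{"dx":-0.1,"dy":0.15,"dz":2.6,"rx":0,"ry":0,"rz":0},{"dx":-0.1,"dy":0.15,"dz":2.8,"rx":0,"ry":0,"rz":0},{"dx":-0.1,"dy":0.15,"dz":2.8,"rx":0,"ry":0,"rz":0}]' 3
python3 -m pendant '[{"dx":0,"dy":0,"dz":0.1,"rx":0,"ry":0,"rz":0},{"dx":0,"dy":0,"dz":0.2,"rx":0,"ry":0,"rz":0},{"dx":0,"dy":0,"dz":0.3,"rx":0,"ry":0,"rz":0},{"dx":0,"dy":0,"dz":0.35,"rx":0,"ry":0,"rz":0},{"dx":0,"dy":0,"dz":0.35,"rx":0,"ry":0,"rz":0},{"dx":0,"dy":0,"dz":0.35,"rx":0,"ry":0,"rz":0},{"dx":0,"dy":0,"dz":0.35,"rx":0,"ry":0,"rz":0},{"dx":0,"dy":0,"dz":0.35,"rx":0,"ry":0,"rz":0}]' 3
```

```text
t: 45.8
eef_pos: [0.6529, -0.1586, 0.0491]
ee_rot: [-180.0, -0.0, 141.0]
contact_force: [0.3, 0.5, -2.0]
opening: 0.0634
t: 46.8
eef_pos: [0.6531, -0.1587, 0.0468]
ee_rot: [-180.0, 0.0, 141.0]
contact_force: [-3.3, 0.4, 5.9]
opening: 0.0635
```

Touched down at .0468, as expected (.0467). Next I'll release, rise, move clear and take a last look.

```bash
python3 -m pendant '[{"dx":0,"dy":0,"dz":0,"rx":0,"ry":0,"rz":0},{"dx":0,"dy":0,"dz":0,"rx":0,"ry":0,"rz":0},{"dx":0,"dy":0,"dz":0,"rx":0,"ry":0,"rz":0},{"dx":0,"dy":0,"dz":-0.3,"rx":0,"ry":0,"rz":0},{"dx":0,"dy":0,"dz":-1.5,"rx":0,"ry":0,"rz":0},{"dx":0,"dy":0,"dz":-4,"rx":0,"ry":0,"rz":0},{"dx":0,"dy":0,"dz":-8,"rx":0,"ry":0,"rz":0},{"dx":0,"dy":0,"dz":-12,"rx":0,"ry":0,"rz":0}]' 8.5
python3 -m pendant '[{"dx":2,"dy":-2,"dz":0,"rx":0,"ry":0,"rz":0},{"dx":5,"dy":-5,"dz":0,"rx":0,"ry":0,"rz":0},{"dx":8,"dy":-8,"dz":0,"rx":0,"ry":0,"rz":0},{"dx":11,"dy":-11,"dz":0,"rx":0,"ry":0,"rz":0},{"dx":14,"dy":-14,"dz":0,"rx":0,"ry":0,"rz":0},{"dx":16,"dy":-16,"dz":0,"rx":0,"ry":0,"rz":0},{"dx":17,"dy":-17,"dz":0,"rx":0,"ry":0,"rz":0},{"dx":17,"dy":-17,"dz":0,"rx":0,"ry":0,"rz":0}]' 8.5
python3 -c "
from h import *
c=bot.read_camera('scene');cv2.imwrite('pics/f1.png',c['pixels'][:,:,::-1]);print(proj(c,[.667,.1445,.079]),proj(c,[.6535,-.1585,.073]))
im=c['pixels'];d=(im.max(2)<60).astype(np.uint8)
n,_,st,ce=cv2.connectedComponentsWithStats(d)
for i in range(1,n):
    for h,q in((.079,proj(c,[.667,.1445,.079])),(.073,proj(c,[.6535,-.1585,.073]))):
        if np.hypot(*(ce[i]-q))<8 and st[i,4]>4: print(ce[i],st[i,4],ray(c,ce[i],h))
"
```

```text
t: 47.8
eef_pos: [0.6531, -0.1587, 0.1677]
ee_rot: [180.0, 0.0, 141.0]
contact_force: [0.6, -0.0, -0.4]
opening: 0.085
t: 48.8
eef_pos: [0.4141, -0.184, 0.1665]
ee_rot: [180.0, 0.1, 140.9]
contact_force: [-0.1, 0.5, 0.4]
opening: 0.085
[368.79986204 205.71870769] [274.75897839 270.63899852]
[368.77272727 205.59090909] 22 [0.66666226 0.14482271]
[273.60606061 270.33333333] 33 [ 0.6511804  -0.15970909]
```

View pics/f1.png

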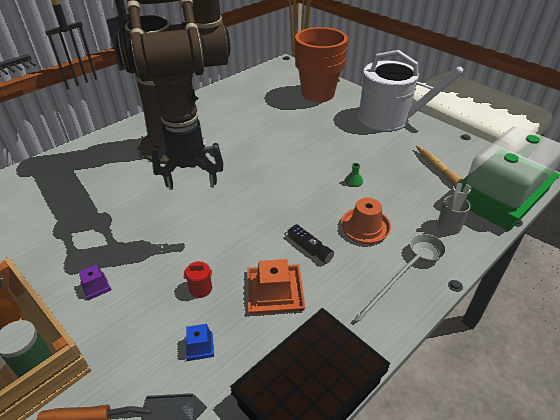

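The final picture shows both stacks nested and level in their saucers: round at (369,206), square at (274,270), each within 3 mm of centre. The torch, rose and tub are where they were, and the gripper is clear. I'm handing in.

```bash
python3 -c "
from rig import bot
print(bot.close_job())"
```

```text
the job is handed in; nothing more can be done
None
```

All five pots are put away upside down and released, and the job was handed in at about 49 s of the 144 s allowed. The round small, medium and large pots are nested on the round saucer, and the square small and large pots on the square saucer. Handing in gave no verdict.

**Heights:** every pot touched down within about 0.3 mm of the tool height expected for its rim resting on the saucer floor. The contact forces when set down were only 5–10 N. Pots inside a larger one can't be seen any more, so for those I rely on these heights and on the pictures taken before they were covered.

**Centring:** in the last picture, the top hole of the round stack is about 0.5 mm from the saucer's centre. The square stack is about 2.6 mm off, against the 15 mm allowed.

**Bystanders:** by eye, the torch, rose and tub look the same as in the first picture. I did not measure this.

No check failed. The one disagreement was between the two cameras, which differed by 2–2.5 mm on positions; I used the average.

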